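Sort the locking clamps before the steriliser run

TASK

Two small steel locking clamps (ring-handled, like hemostats) lie on the lab bench. Lay the one whose jaws stand open flat on the floor of the rectangular perforated steriliser tray, still open, and lay the one that is ratcheted shut flat on the floor of the round basin, where it waits to be released. Let go of both.

Things in the scene. Friction and masses are not known exactly. Their poses are not given: they have to be found in the camera images.
- open_clamp: Steel ring-handled clamp, jaws open, lying flat, 135 mm long, 80 g. Origin: pivot axis, underside; z up. Grip the block at the pivot across y: 24 (x) by 18 (y) by 12 mm high; the rest is 6 mm thick. Axes are those of one half: jaw tip at x = 52 mm, finger ring (26 mm across) at (-70, 13). The other half's jaw lies to +y, its ring to -y. Middle line: half the opening angle from +x towards +y.
- open_clamp_half (a joint): Angle (rad) by which the open clamp's jaws stand open: 0 is shut; starts at 0.35 to 0.50 (jaw tips some 18 to 26 mm apart, finger rings far apart). Limits 0 to 0.6. The pivot is stiff (about 0.06 N m of friction) and stays where it is.
- shut_clamp: Same kind of steel clamp, ratcheted shut: jaws together, rings side by side, rigid. Lying flat, 135 mm long, 52 mm wide over the rings, 80 g. Origin: pivot axis, underside; z up, x towards the jaws (tips at x = 52 mm); rings (26 mm across) at (-70, 13) and (-70, -13). Grip the block at the pivot across y: 24 (x) by 18 (y) by 12 mm high; the rest is 6 mm thick.
- tray: Rectangular steel steriliser tray with dark perforations in its floor, fixed to the bench: 220 mm along x, 160 mm along y, 25 mm high, walls and floor 3 mm thick, a small bail handle on each short end. Origin: centre of the underside; z up. Floor top at 3 mm.
- basin: Round shallow steel basin, fixed to the bench: 230 mm across the rim, 25 mm high, wall and floor 3 mm thick, inner floor about 214 mm across. Origin: centre of the underside; z up. Floor top at 3 mm.
Not all that is in view belongs to the job. What is shaped like the open_clamp but green or pink is not meant. Leave any turquoise look-alike of the shut_clamp alone.

How it is judged (in metres and radians):
At the end, for the whole second after the job is handed in: Open clamp in the tray (pivot within 80 mm of the centre along it, 65 mm across), jaws still open over 0.2 rad; shut clamp in the basin (pivot within 70 mm of its centre). Both lie upper face up, tilted under 10 degrees, underside at the pivot under 5 mm above the floor, at rest, released (x of open_clamp in the frame of tray between -0.08 and 0.08 m and y of open_clamp in the frame of tray between -0.065 and 0.065 m and z of open_clamp in the frame of tray below 0.008 m and angle between each of open_clamp, shut_clamp's own z axis and vertical below 0.175 rad and value of joint open_clamp_half above 0.2 rad and horizontal distance between shut_clamp and basin below 0.07 m and z of shut_clamp in the frame of basin below 0.008 m and linear speed of each of open_clamp, shut_clamp below 0.02 m/s); the robot touches nothing.
It also fails if it takes over 58 s, if anything falls off the work surface, if the arm or the gripper's body presses on something with over 40 N, if the wrist force passes 120 N, or if a joint passes its speed limit or range.

ROBOT

A 6-joint arm with a two-finger parallel gripper is mounted at the origin on the work surface. World frame = base frame: x ahead of the robot, y to its left, z up, the work surface at z = 0. Lengths are in mm, angles in rad, forces in N, time in s.
With the tool pointing down it reaches from about 300 to 775 mm from the base axis. Payload 14.6 kg.
Tool frame: the origin (TCP) lies on the centre line of the jaws, within the pads' length; the fingertips stand 8 mm ahead of it and the grasp point (between the pads) lies 11 mm behind it; z points along the fingers, y is the direction in which the jaws open and shut (so a half turn about z gives the same grasp; the last joint's range is limited). The gripper opens to 94 mm and grips with 3 to 60 N. Pads are 16 mm wide; open, the fingers measure 119 mm over their backs; the gripper's body (75 mm by 177 mm) begins 78 mm behind the grasp point.
Start: joints at [1.203, 0.3, 1.521, -0, 1.321, -0.067], TCP at [162.954, 525.295, 213.446] pointing down, gripper open.
Joint ranges: [-3.03, 3.03], [-0.79, 2.21], [0.23, 2.52], [-1.04, 4.18], [0, 3.07], [-2.55, 2.55]. Speed limits (rad/s): [2.22, 2.22, 2.57, 3.14, 3.14, 3.14].

INTERFACE

Orientations are given as [roll, pitch, yaw] about the fixed x, y, z axes, in that order (R = Rz(yaw) Ry(pitch) Rx(roll)).
In Python, from cell import read_state, cams, manip gives the robot as it stands.
- The arm moves only by the shell command python3 -m handwheel 'ROWS' [OPENING] [FORCE]. ROWS is JSON, a list of rows, each a list of 4 numbers: the shift along the tool's x, y, z in m, then the turn about the tool's z in degrees. In form: [[dx, dy, dz, turn], ...]. A call has 1 to 5 rows; each row is the pose to reach, as a shift and turn from the pose measured when the call began, along the tool's axes at that moment; what a row does not reach only later rows make up. A row lasts 1/8 s, in which the tool goes at most 62.5 mm and 10.7 degrees, less where a joint would pass 70% of its speed; a pose out of reach is approached as far as the arm can. A call with a gripper value outside its range is refused whole. OPENING is the closure, from 0 (fully open) to 1 (shut), set as the call begins (- or left out, the last holds). The fingers move at their own pace and stop on an object; FORCE is the grip in N (left out, the last holds). Time passes only in rows, so rows that repeat a pose let the fingers close. It gives the time, the measured TCP pose, the force and the opening at its end, in the units of the state.
- read_state(): the state, without advancing time (a new reading comes with each control period).
- cams.camera(name): name is "side" or "top"; returns the picture (384x512x3 uint8, red, green, blue); there is no depth.
- cams.get_calibration(name): a dict with "vertical_fov" (degrees; the focal length in pixels is half the picture's height over the tangent of half this angle, whatever the lens; pixels are square), "cx", "cy" (the principal point, pixels), "R" (3x3) and "t" (3): a world point X has camera coordinates R X + t. Camera axes: x right, y down, z forward; pixel columns grow to the right and rows downward; lengths in mm; the calibration is good to about 2 mm. A picture is of the moment at which its call begins. get_calibration takes no time and is no camera call.
- manip.sign_off(): hands the job in, once; it reports no verdict.
The state is a dict: "clock": time; "joints": joint angles; "qd": joint speeds; "effort": joint torques, N m; "eef_pos": TCP position; "eef_rot": TCP orientation; "wrist_force": force on the tool from outside, world axes, zero at the start; "moment": the same for the moment, N m; "finger_gap": finger opening in mm.
Only numpy, scipy, OpenCV 4.12 (cv2) and the standard library are available. Lean on these libraries where they do the work, as an engineer would, in place of code of your own. Each camera call takes 0.05 s, during which the arm holds its last target. There are 200 camera calls.

## Working session

There is one attempt and no reset: what is moved stays moved. The work goes in short steps, Python scripts to look and compute and a shell command to move; the robot and the scene stay as the last step left them, time stands still between calls to the robot, and variables do not carry over. Pictures are saved under pics/ and viewed, about 8 in all and at most 12, crops included, and the job is handed in when it is done.

```bash
ls; mkdir -p pics
python3 - <<'E'
from cell import read_state,cams
import cv2
for n in("top","side"):
    cv2.imwrite(f"pics/{n}0.png",cams.camera(n)[:,:,::-1]); c=cams.get_calibration(n);print(n,c)
s=read_state();print(s)
E
```

```text
pics
top {'vertical_fov': 48.02999717516781, 'cx': 251.45213932370137, 'cy': 189.01666439006533, 'R': array([[-0.01179896, -0.99951673, -0.02875921],
       [-0.9971677 ,  0.013898  , -0.07391498],
       [ 0.07427895,  0.02780564, -0.99684978]]), 't': array([  49.73920442,  466.23543542, 1091.42126432])}
side {'vertical_fov': 48.311279767768234, 'cx': 260.43040012826316, 'cy': 193.82822732312954, 'R': array([[ 0.98170989, -0.18967061, -0.01645467],
       [-0.13385824, -0.62619792, -0.76808733],
       [ 0.13537971,  0.75624152, -0.64013366]]), 't': array([-437.87240869,  127.37980931, 1103.6896694 ])}
{'clock': 0.1, 'joints': array([ 1.20336755e+00,  3.00447303e-01,  1.52146963e+00,  1.11753493e-05,
        1.32074217e+00, -6.65903520e-02]), 'qd': array([ 0.00102906, -0.00173611, -0.00302505, -0.00033747,  0.00034334,
        0.00041777]), 'effort': array([ 2.02644624e-03, -5.32651448e+01, -3.53279972e+01,  7.09747151e-02,
        2.34845770e-02, -6.81008555e-05]), 'eef_pos': array([162.89290546, 525.09569245, 212.94653476]), 'eef_rot': array([-3.14052928e+00, -8.17639407e-05,  2.84075141e+00]), 'wrist_force': array([-0.44618382,  0.67423484,  0.23966249]), 'moment': array([ 0.05598854, -0.03451503, -0.06381962]), 'finger_gap': 94.06987845945103}
```

View pics/top0.png

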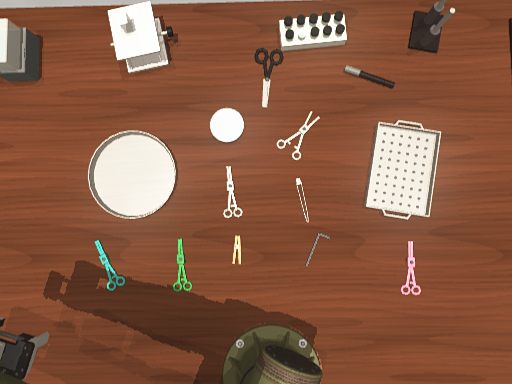

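View pics/side0.png

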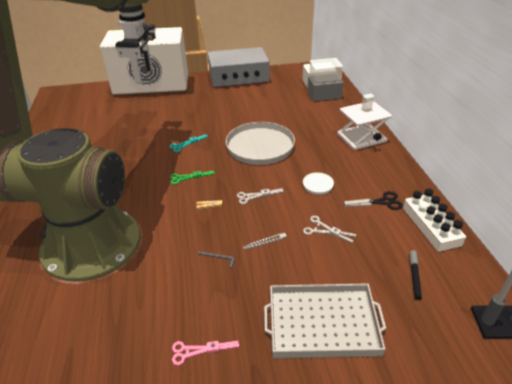

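```bash
cat > h.py <<'E'
import numpy as np,cv2
from cell import read_state,cams
def ray(n,uv,z):
    c=cams.get_calibration(n);R=np.array(c["R"]);t=np.array(c["t"])
    f=192/np.tan(np.radians(c["vertical_fov"]/2))
    uv=np.atleast_2d(np.array(uv,float))
    d=np.c_[(uv[:,0]-c["cx"])/f,(uv[:,1]-c["cy"])/f,np.ones(len(uv))]@R
    o=-R.T@t
    return (o+d*((z-o[2])/d[:,2])[:,None])[:,:2]
def comps(im,lo=150,sat=60,amin=40):
    h=cv2.cvtColor(im,cv2.COLOR_RGB2HSV)
    m=((h[...,1]<sat)&(h[...,2]>lo)).astype(np.uint8)
    return m,cv2.connectedComponentsWithStats(m)
E
python3 - <<'E'
from h import *
for n in("top","side"):
    im=cv2.imread(f"pics/{n}0.png")[:,:,::-1]
    m,(k,L,S,C)=comps(im)
    for i in range(1,k):
        if S[i,4]>60:
            p=np.argwhere(L==i)[:,::-1]
            w=ray(n,p,4);r=cv2.minAreaRect(w.astype(np.float32))
            print(n,S[i],C[i].round(1),[np.round(q,1) for q in r])
im=cv2.imread("pics/top0.png")
cv2.imwrite("pics/crop.png",cv2.resize(im[95:230,210:330],None,fx=5,fy=4.4 if 0 else 4.4,interpolation=cv2.INTER_CUBIC) if 0 else cv2.resize(im[100:225,215:330],None,fx=4.8,fy=4.8,interpolation=cv2.INTER_CUBIC))
E
```

```text
top [   0    0  302   73 4245] [127.5  25.6] [array([886. , 319.1]), array([823. , 200.2]), np.float64(88.5)]
top [ 279   14   68   36 1269] [311.   33.6] [array([ 887.2, -123.7]), array([ 82.9, 175.7]), np.float64(4.2)]
top [  0  18   8  45 327] [ 3.2 39.6] [array([884.1, 714.4]), array([123.6,  19.4]), np.float64(1.8)]
top [ 18  28   8  44 105] [22.7 50.4] [array([856.4, 663.7]), array([ 13.9, 119.9]), np.float64(88.7)]
top [345  66  15   8  61] [352.1  69.4] [array([ 781.2, -226. ]), array([38.2, 10.3]), np.float64(69.7)]
top [262  79   8  29 164] [265.3  92.7] [array([722.2,   3.8]), array([16.8, 75.6]), np.float64(86.5)]
top [210 108  34  34 921] [226.5 124.5] [array([639.8, 108.1]), array([87.5, 88.4]), np.float64(89.0)]
top [277 111  43  49 331] [297.6 136.7] [array([612.8, -85.7]), array([ 73.4, 129.2]), np.float64(52.5)]
top [ 366  120   75  100 5234] [401.9 169.5] [array([ 514.8, -349.4]), array([163.9, 253.4]), np.float64(79.8)]
top [  88  131   88   88 5583] [133.5 174.7] [array([511.5, 360.3]), array([231.6, 230.4]), np.float64(89.0)]
top [223 166  20  52 324] [230.9 195
[... 675 characters left out ...]
16.2, 364.7]), array([204.8, 209.9]), np.float64(47.2)]
side [303 173  31  20 503] [317.9 182.5] [array([643.1, 116.2]), array([91.4, 89.7]), np.float64(77.8)]
side [237 189  46  15 228] [255.7 194.5] [array([464. ,  92.9]), array([ 51.1, 133.8]), np.float64(88.7)]
side [ 405  195   61   56 1205] [434.1 222.9] [array([ 895.2, -104.4]), array([ 93.3, 199.8]), np.float64(4.4)]
side [345 199  26   7 120] [358.  202.1] [array([724.8,   6. ]), array([22.5, 70.2]), np.float64(84.1)]
side [304 216  52  26 297] [327.6 229.5] [array([615. , -85.9]), array([ 75.6, 127. ]), np.float64(52.9)]
side [ 264  284  122   68 6415] [323.1 320.4] [array([ 519.6, -329.9]), array([165.7, 253.7]), np.float64(79.6)]
```

View pics/crop.png

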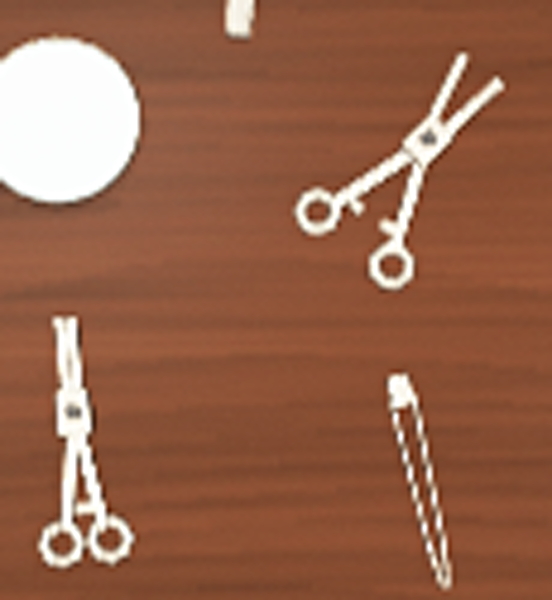

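```bash
cat >> h.py <<'E'
def goto(xy,yawdeg,z):
    s=read_state();p=np.array(s["eef_pos"]);y=s["eef_rot"][2]
    d=np.array(xy)-p[:2]
    x_=np.array([np.cos(y),np.sin(y)]);y_=np.array([np.sin(y),-np.cos(y)])
    t=-(yawdeg-np.degrees(y));t=(t+90)%180-90
    print("pos",p.round(1),"yaw",np.degrees(y).round(1),"-> dx dy dz(mm) turn",(d@x_).round(1),(d@y_).round(1),(p[2]-z).round(1),round(t,1))
E
python3 - <<'E'
from h import *
c=lambda a:(np.array(a,float)+.5)/4.8-.5+[215,100]
P=ray("top",c([(428,138),(73,411)]),12); print("pivots",P.round(1))
o=ray("top",c([(498,85),(461,58),(317,210),(391,265)]),5)
print("open pts",o.round(1))
d=o-P[0];print(np.hypot(*d.T).round(1),np.degrees(np.arctan2(d[:,1],d[:,0])).round(1))
s=ray("top",c([(65,320),(62,544),(110,539)]),5);d=s-P[1]
print(s.round(1),np.hypot(*d.T).round(1)); a=s[0]-(s[1]+s[2])/2;yaw=np.degrees(np.arctan2(a[1],a[0]));print("shut yaw",yaw, "len",np.hypot(*a))
im=cv2.imread("pics/top0.png")[:,:,::-1];m,(k,L,S,C)=comps(im)
for q in ((401,169),(133,174)):
    i=max((i for i in range(1,k) if S[i,4]>4000),key=lambda i:-np.hypot(*(C[i]-q)))
    r=cv2.minAreaRect(ray("top",np.argwhere(L==i)[:,::-1],25).astype(np.float32));print(r)
goto(P[1],yaw,100)
E
```

```text
pivots [[623.9 -94.4]
 [477.9  99.9]]
open pts [[ 654.1 -133.8]
 [ 669.5 -114. ]
 [ 586.7  -33.8]
 [ 555.8  -73.5]]
[49.7 49.6 71.1 71.3] [-52.6 -23.3 121.6 163. ]
[[528.4 104.4]
 [406.4 107. ]
 [408.7  81. ]] [50.7 71.9 71.7]
shut yaw 4.938402250807893 len 121.28741837375145
((512.3601684570312, -342.620849609375), (160.78921508789062, 248.68951416015625), 79.76626586914062)
((509.11956787109375, 353.8089294433594), (227.26754760742188, 226.11697387695312), 88.97615814208984)
pos [162.9 525.1 212.9] yaw 162.8 -> dx dy dz(mm) turn -426.9 -312.7 112.9 -22.2
```

```bash
python3 -m handwheel '[[-0.048,-0.035,0,-4],[-0.096,-0.070,0.01,-9],[-0.144,-0.105,0.02,-14],[-0.192,-0.140,0.03,-18],[-0.240,-0.175,0.04,-22]]' 0.45 20; python3 -c "
from h import *
goto((477.9,99.9),4.9,60)"
```

```text
clock: 0.72
eef_pos: [340.9, 285.1, 172.8]
eef_rot: [-3.141, -0.0, -3.056]
wrist_force: [0.6, 0.7, -0.5]
finger_gap: 52.5
pos [340.9 285.1 172.8] yaw -175.1 -> dx dy dz(mm) turn -120.6 -196.2 112.8 0.0
```

```bash
python3 -m handwheel '[[-0.03,-0.05,0.025,0],[-0.06,-0.1,0.05,0],[-0.09,-0.15,0.08,0],[-0.1206,-0.1962,0.113,0],[-0.1206,-0.1962,0.113,0]]'; python3 -c "
from h import *
goto((477.9,99.9),4.9,10)
cv2.imwrite('pics/s1.png',cv2.resize(cams.camera('side')[130:250,180:340,::-1],None,fx=4,fy=4,interpolation=cv2.INTER_CUBIC))"
```

```text
clock: 1.35
eef_pos: [478.0, 97.4, 57.7]
eef_rot: [-3.14, -0.004, -3.059]
wrist_force: [-0.7, 0.6, -0.1]
finger_gap: 51.6
pos [478.   97.4  57.7] yaw -175.3 -> dx dy dz(mm) turn -0.1 2.5 47.7 -0.2
```

View pics/s1.png

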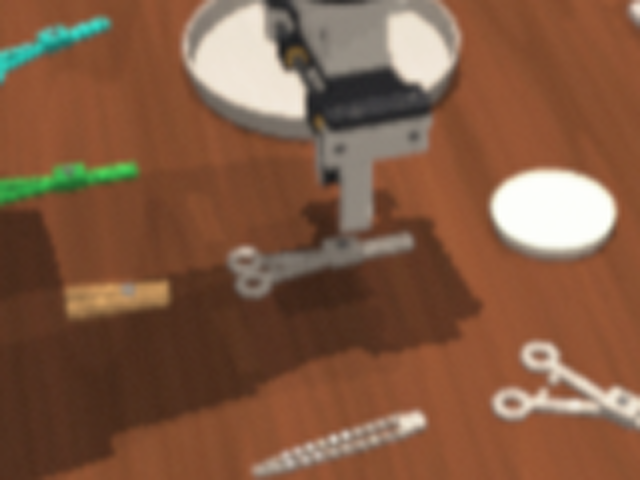

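The gripper stands over the shut clamp's pivot block (block near (342,250) in the crop, finger just above it). Descending and gripping.

```bash
python3 -m handwheel '[[0,0.0025,0.02,0],[0,0.0025,0.04,0],[0,0.0025,0.0475,0],[0,0.0025,0.0475,0]]' && python3 -m handwheel '[[0,0,0,0],[0,0,0,0],[0,0,0,0],[0,0,0,0],[0,0,0,0]]' 1 25; python3 -m handwheel '[[0,0,-0.02,0],[0,0,-0.05,0],[0,0,-0.08,0],[0,0,-0.08,0]]'; python3 -c "
from h import *
goto((509+15,355),4.9,90)"
```

```text
clock: 1.9
eef_pos: [477.5, 101.2, 11.2]
eef_rot: [-3.141, -0.003, -3.058]
wrist_force: [0.4, -0.6, 0.7]
finger_gap: 51.4
clock: 2.52
eef_pos: [477.6, 101.2, 11.4]
eef_rot: [-3.141, -0.003, -3.058]
wrist_force: [-0.8, -0.0, 2.5]
finger_gap: 17.7
clock: 3.02
eef_pos: [478.7, 101.4, 93.0]
eef_rot: [-3.141, 0.001, -3.058]
wrist_force: [-0.2, 0.7, -1.0]
finger_gap: 17.8
pos [478.7 101.4  93. ] yaw -175.2 -> dx dy dz(mm) turn -66.4 248.9 3.0 -0.1
```

```bash
python3 -m handwheel '[[-0.014,0.05,0,0],[-0.028,0.1,0,0],[-0.042,0.15,0,0],[-0.055,0.2,0,0],[-0.0664,0.249,0,0]]'; python3 -m handwheel '[[0,0,0,0],[0,0,0.02,0],[0,0,0.03,0],[0,0,0.03,0]]'; python3 -c "
from h import *
goto((509+15,355),4.9,14)
cv2.imwrite('pics/s2.png',cv2.resize(cams.camera('side')[80:200,180:340,::-1],None,fx=4,fy=4,interpolation=cv2.INTER_CUBIC))"
```

```text
clock: 3.65
eef_pos: [523.6, 356.5, 91.0]
eef_rot: [-3.14, -0.001, -3.058]
wrist_force: [0.6, 0.2, -0.5]
finger_gap: 17.8
clock: 4.15
eef_pos: [523.3, 355.3, 59.6]
eef_rot: [-3.139, -0.003, -3.059]
wrist_force: [0.9, -0.2, -0.2]
finger_gap: 17.8
pos [523.3 355.3  59.6] yaw -175.3 -> dx dy dz(mm) turn -0.7 -0.3 45.6 -0.2
```

View pics/s2.png

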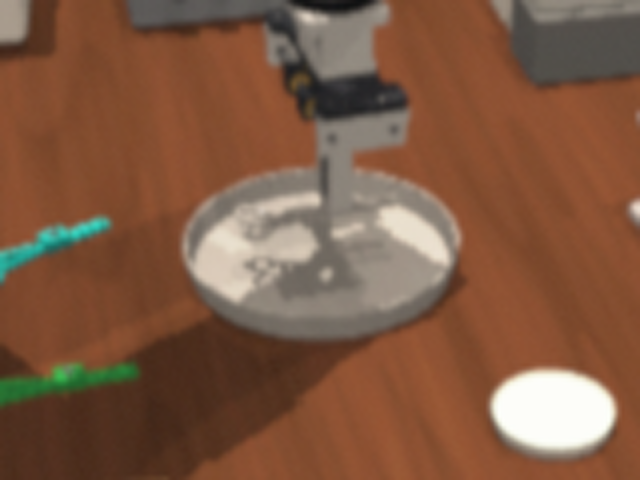

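The clamp is held level; its rings are near (250,220) and its jaws near (360,200), inside the basin rim. I'll lower it to about 14.5 mm TCP height and release.

```bash
python3 -m handwheel '[[0,0,0.015,0],[0,0,0.03,0],[0,0,0.039,0],[0,0,0.045,0],[0,0,0.045,0]]'; python3 -m handwheel '[[0,0,0,0],[0,0,0,0],[0,0,0,0]]' 0.55; python3 -m handwheel '[[0,0,-0.02,0],[0,0,-0.06,0],[0,0,-0.10,0],[0,0,-0.14,0],[0,0,-0.14,0]]' 0.45; python3 -c "
from h import *
goto((623.9,-94.4),-49.5,60)"
```

```text
clock: 4.82
eef_pos: [523.6, 355.6, 15.4]
eef_rot: [-3.139, -0.002, -3.059]
wrist_force: [0.6, -1.0, -0.6]
finger_gap: 17.6
clock: 5.2
eef_pos: [523.7, 355.7, 15.6]
eef_rot: [-3.14, -0.002, -3.059]
wrist_force: [0.4, 0.6, 0.4]
finger_gap: 41.6
clock: 5.82
eef_pos: [525.0, 356.7, 160.7]
eef_rot: [3.14, 0.005, -3.059]
wrist_force: [0.5, -0.5, -0.5]
finger_gap: 52.0
pos [525.  356.7 160.7] yaw -175.2 -> dx dy dz(mm) turn -61.1 -457.8 100.7 54.3
```

```bash
python3 -m handwheel '[[-0.006,-0.05,0,7],[-0.012,-0.1,0,14],[-0.018,-0.15,0,21],[-0.024,-0.2,0,28],[-0.03,-0.25,0,36]]'; python3 -c "
from h import *
goto((623.9,-94.4),-49.5,60)
cv2.imwrite('pics/t3.png',cv2.resize(cams.camera('top')[100:240,80:200,::-1],None,fx=4,fy=4,interpolation=cv2.INTER_CUBIC))"
```

```text
clock: 6.45
eef_pos: [575.6, 108.4, 160.8]
eef_rot: [3.138, 0.003, 2.592]
wrist_force: [0.7, -0.3, 0.0]
finger_gap: 51.6
pos [575.6 108.4 160.8] yaw 148.5 -> dx dy dz(mm) turn -147.1 -147.7 100.8 18.0
```

View pics/t3.png

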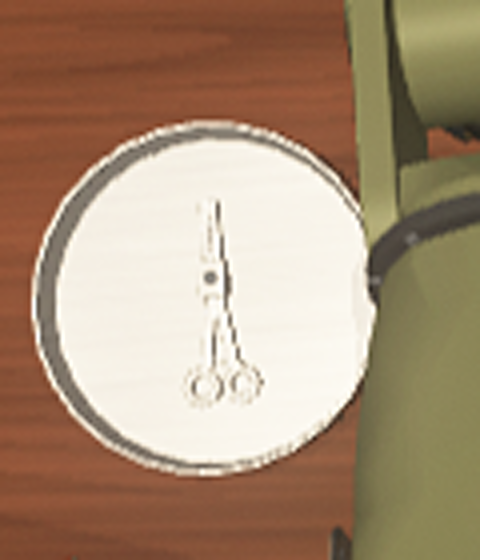

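The shut clamp lies flat in the basin, pivot at crop (210,279), well inside the floor. Next is the open clamp.

```bash
python3 -m handwheel '[[-0.036,-0.036,0.02,6],[-0.073,-0.073,0.04,12],[-0.11,-0.11,0.07,18],[-0.1471,-0.1477,0.1,18],[-0.1471,-0.1477,0.1,18]]'; python3 -c "
from h import *
goto((623.9,-94.4),-49.5,10)
cv2.imwrite('pics/s4.png',cv2.resize(cams.camera('side')[150:270,250:410,::-1],None,fx=4,fy=4,interpolation=cv2.INTER_CUBIC))"
```

```text
clock: 7.12
eef_pos: [621.9, -102.7, 58.2]
eef_rot: [3.141, -0.0, 2.264]
wrist_force: [-0.4, 0.8, -0.4]
finger_gap: 51.1
pos [ 621.9 -102.7   58.2] yaw 129.7 -> dx dy dz(mm) turn 5.1 6.8 48.2 -0.8
```

View pics/s4.png

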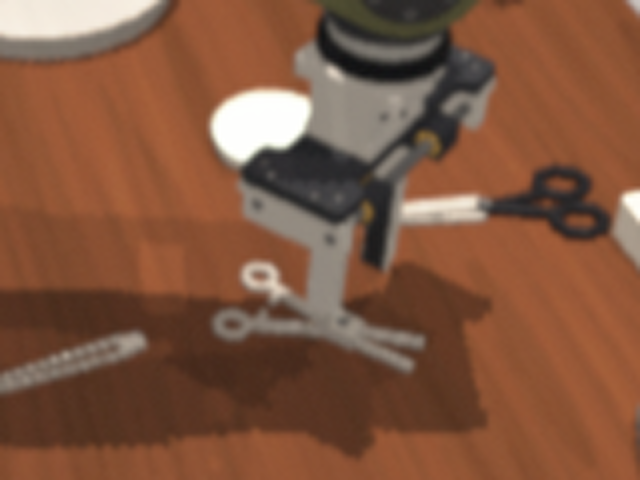

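The fingers straddle the open clamp's pivot (block near (345,325)), a few mm short of target. I'll correct that and re-check before the final descent.

```bash
python3 -m handwheel '[[0.005,0.0068,0.0,-0.8],[0.005,0.0068,0.02,-0.8],[0.005,0.0068,0.025,-0.8],[0.005,0.0068,0.025,-0.8]]'; python3 -c "
from h import *
goto((623.9,-94.4),-49.5,11)"
```

```text
clock: 7.68
eef_pos: [624.3, -92.3, 34.2]
eef_rot: [3.14, 0.0, 2.28]
wrist_force: [-0.3, -0.8, 0.9]
finger_gap: 51.5
pos [624.3 -92.3  34.2] yaw 130.6 -> dx dy dz(mm) turn -1.4 -1.7 23.2 0.1
```

```bash
python3 -m handwheel '[[-0.0014,-0.0017,0.012,0],[-0.0014,-0.0017,0.0232,0],[-0.0014,-0.0017,0.0232,0]]' && python3 -m handwheel '[[0,0,0,0],[0,0,0,0],[0,0,0,0],[0,0,0,0],[0,0,0,0]]' 1 25; python3 -m handwheel '[[0,0,-0.02,0],[0,0,-0.05,0],[0,0,-0.08,0],[0,0,-0.08,0]]'; python3 -c "
from h import *
a=np.radians(-10.2)
goto((512.4+12*np.cos(a),-344+12*np.sin(a)),-22.5,90)"
```

```text
clock: 8.05
eef_pos: [623.3, -94.4, 9.6]
eef_rot: [3.141, -0.001, 2.279]
wrist_force: [-0.4, 0.2, -0.6]
finger_gap: 51.6
clock: 8.68
eef_pos: [623.4, -94.4, 9.8]
eef_rot: [3.141, -0.001, 2.279]
wrist_force: [-0.5, 0.3, 2.7]
finger_gap: 17.9
clock: 9.18
eef_pos: [624.7, -94.7, 93.3]
eef_rot: [3.138, 0.003, 2.279]
wrist_force: [0.2, 0.3, -0.2]
finger_gap: 17.7
pos [624.7 -94.7  93.3] yaw 130.6 -> dx dy dz(mm) turn -125.5 -239.9 3.3 -26.9
```

```bash
python3 -m handwheel '[[-0.025,-0.048,0,-6],[-0.05,-0.096,0,-12],[-0.075,-0.144,0,-18],[-0.1,-0.192,0,-24],[-0.1255,-0.24,0,-27]]'; python3 -m handwheel '[[0,0,0,0],[0,0,0.015,0],[0,0,0.03,0],[0,0,0.03,0]]'; python3 -c "
from h import *
a=np.radians(-10.2)
goto((512.4+12*np.cos(a),-344+12*np.sin(a)),-22.5,13.2)
cv2.imwrite('pics/s5.png',cv2.resize(cams.camera('side')[230:380,230:410,::-1],None,fx=4,fy=4,interpolation=cv2.INTER_CUBIC))"
```

```text
clock: 9.8
eef_pos: [523.0, -347.5, 92.1]
eef_rot: [3.139, 0.003, 2.753]
wrist_force: [0.1, 0.6, -1.1]
finger_gap: 17.7
clock: 10.3
eef_pos: [522.9, -346.0, 60.0]
eef_rot: [3.138, 0.0, 2.754]
wrist_force: [0.7, -0.7, -0.9]
finger_gap: 17.5
pos [ 522.9 -346.    60. ] yaw 157.8 -> dx dy dz(mm) turn -1.3 0.4 46.8 0.3
```

View pics/s5.png

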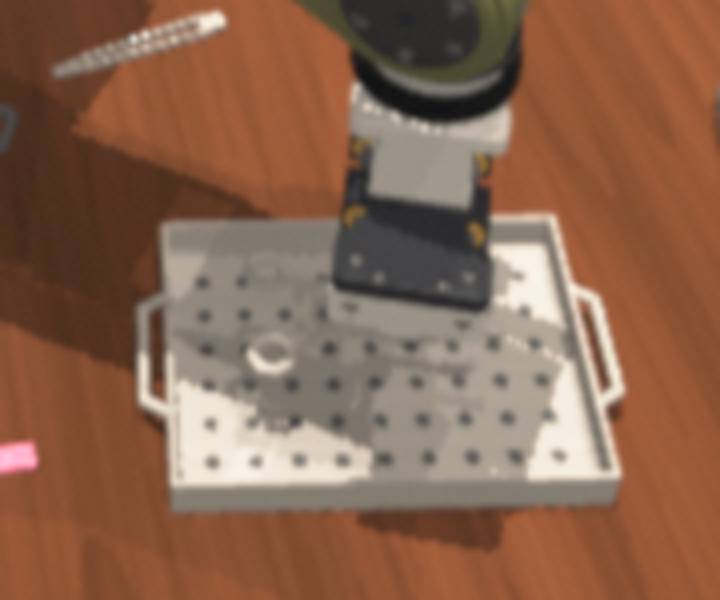

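The clamp is held level over the tray (rings near (270,353) and (268,265)). Once lowered it will sit clear of all the walls, so I'm lowering it now.

```bash
python3 -m handwheel '[[-0.001,0,0.015,0],[-0.001,0,0.03,0],[-0.001,0,0.04,0],[-0.001,0,0.0465,0],[-0.001,0,0.0465,0]]'; python3 -m handwheel '[[0,0,0,0],[0,0,0,0],[0,0,0,0]]' 0.55; python3 -m handwheel '[[0,0,-0.02,0],[0,0,-0.06,0],[0,0,-0.10,0],[0,0,-0.14,0],[0,0,-0.14,0]]';python3 -m handwheel '[[0.0,0.05,0,0],[0,0.1,0,0],[0.0,0.15,0,0],[0,0.2,0,0],[0,0.2,0,0]]'; python3 -c "
from h import *
print(read_state()['eef_pos'])"
```

```text
clock: 10.98
eef_pos: [524.2, -346.7, 14.2]
eef_rot: [3.139, 0.001, 2.754]
wrist_force: [0.6, -0.6, -0.7]
finger_gap: 17.3
clock: 11.35
eef_pos: [524.3, -346.8, 14.5]
eef_rot: [3.139, 0.002, 2.754]
wrist_force: [-0.4, -0.8, 0.4]
finger_gap: 41.5
clock: 11.98
eef_pos: [525.0, -347.9, 159.5]
eef_rot: [3.14, 0.009, 2.754]
wrist_force: [-0.5, 0.4, 0.0]
finger_gap: 42.2
clock: 12.6
eef_pos: [601.1, -159.8, 159.5]
eef_rot: [3.14, 0.008, 2.758]
wrist_force: [-0.3, -0.2, 1.1]
finger_gap: 42.3
[ 601.10685414 -159.84430249  159.5082566 ]
```

```bash
python3 -m handwheel '[[0,0,0,0]]' >/dev/null; python3 -c "
from h import *
a=cams.camera('top')[100:230,350:460,::-1];b=cams.camera('side')[230:380,230:410,::-1]
b=cv2.resize(b,(440,367),interpolation=cv2.INTER_CUBIC);a=cv2.resize(a,None,fx=3.2,fy=3.2,interpolation=cv2.INTER_CUBIC)
o=np.zeros((420,800,3),np.uint8);o[:a.shape[0],:a.shape[1]]=a;o[:367,358:798]=b
cv2.imwrite('pics/f6.png',o)"
```

```text
(no output)
```

View pics/f6.png

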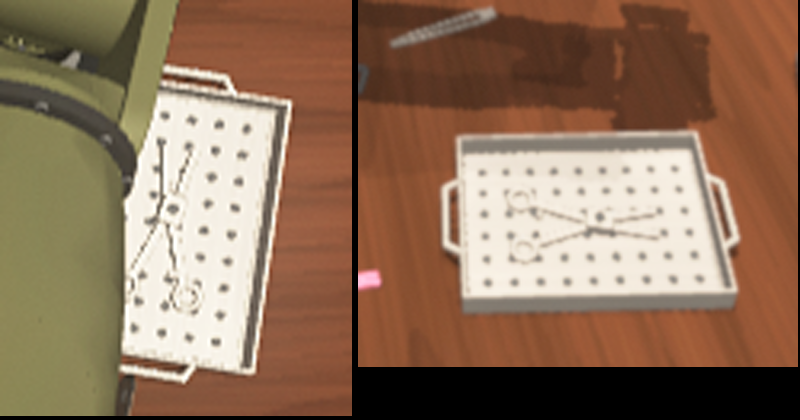

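The open clamp lies flat near the tray's centre, pivot at about (598,218) in the right panel. Its jaws are open and it touches no wall.

```bash
python3 -c "
from cell import manip
print(manip.sign_off())"
```

```text
the job is handed in; nothing more can be done
None
```

I handed the job in at about 13 s on the robot's clock. The open clamp is lying in the steriliser tray and the shut clamp is in the basin. I let go of both and moved the arm clear.

- **Shut clamp:** I gripped it at the pivot block (finger gap 17.7 mm against the 18 mm block) and released it about 15 mm from the basin centre. The later top picture showed it flat on the floor, well inside the rim.
- **Open clamp:** I gripped it the same way, turned it about 27° to line it up roughly with the tray, and released it about 13 mm from the tray centre. The last side and top pictures showed it flat, jaws still clearly open, touching no wall. The arm hid part of it in the top picture.
- **Checks that disagreed:** Before the move, the jaw tips gave an opening of 0.51 rad and the rings 0.36 rad. Both are above the 0.2 rad limit. I did not measure the angle again after placing it, only looked at it in the pictures.
- **Forces and objects:** The force readings after each move stayed under 3 N. I did not touch any of the coloured look-alikes.

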